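# Strip a grinding-wheel pack and put its parts away

## Task

Take the grinding-wheel pack on the grey stand apart from the top down, one piece at a time: put the hexagon nut in the round steel dish, the spacer ring over the thin steel pin, the flange hub-up in the middle of the square dark inspection plate, and last the brittle wheel gently over the dowel of the wooden rest. Leave every piece lying flat, do not let the wheel drop onto its rest (lower it until it touches), and do not shift the white zero-setter standing among them.

Things in the scene. Friction and masses are not known exactly. Their poses are not given: they have to be found in the camera images.
- nut: Dark steel hexagon clamp nut, solid, 28 mm across flats (32 mm across corners), 22 mm tall, 0.1 kg; the topmost piece of the pack, standing loosely on the spacer. Origin at the centre of its underside, z up; two opposite flats face along its +x and -x (the others every 60 degrees).
- spacer: Bright aluminium spacer ring, outside diameter 40 mm, bore 24 mm, 24 mm tall, 0.14 kg; second from the top, standing loosely on the flange's hub. Origin at the centre of its underside, z along its axis.
- flange: Steel wheel flange with an open bore of 28 mm, 0.22 kg: a disc 58 mm in diameter and 8 mm thick, with a round hub 44 mm in diameter standing 14 mm above the disc (22 mm tall in all); third from the top, lying loosely on the wheel, hub up. Origin at the centre of the disc's underside, z up along the hub.
- wheel: Pinkish ceramic grinding wheel, outside diameter 66 mm, bore 30 mm, 25 mm tall, 0.2 kg, brittle; the lowest piece of the pack, lying on the stand with its bore over the stand's spigot. Origin at the centre of its underside, z along its axis.
- stand: Fixed grey round assembly stand, 96 mm in diameter, that carries the whole pack: top face 14 mm above its origin (the centre of its underside, on the table), with a centring spigot 26 mm in diameter standing 12 mm above that face. None of the four pieces is fastened: each lifts straight off (the wheel by more than 12 mm to clear the spigot).
- dish: Fixed round shallow steel dish for the nut: 72 mm outside, 64 mm inside diameter, inner floor 4 mm and rim 11 mm above its origin (centre of its underside, on the table).
- peg: Fixed round dark steel foot, 68 mm in diameter, its top 14 mm above its origin (centre of its underside, on the table), with a thin upright steel pin 8 mm in diameter at its centre, pin top 44 mm above the origin. The spacer goes over the pin, down onto the foot.
- plate: Fixed square dark inspection plate, 90 x 90 mm, top face 20 mm above its origin (centre of its underside, on the table); the flange goes in its middle.
- rest: Fixed square wooden wheel rest, 100 x 100 mm, its top face 14 mm above its origin (centre of its underside, on the table), with a wooden dowel 12 mm in diameter at its centre, dowel top 30 mm above the origin. The wheel goes over the dowel, flat on the board.
- setter: White round zero-setter (a measuring gauge) 44 mm in diameter and 50 mm tall, standing loose on the table among the others; not to be shifted. Origin at the centre of its underside.

How it is judged (in metres and radians):
On the way, in this order (a step that is already met when the one before it is completed fails the run):
1. the nut lies flat in the dish, let go (horizontal distance between nut and dish below 0.018 m and z of nut in the frame of dish between 0 and 0.008 m and angle between nut's own z axis and vertical below 0.12 rad and linear speed of nut below 0.03 m/s and contact force between the fingers and nut below 0.1 N), for 0.2 s.
2. the spacer sits over the pin, flat on its foot, let go (horizontal distance between spacer and peg below 0.011 m and z of spacer in the frame of peg between 0.01 and 0.018 m and angle between spacer's own z axis and vertical below 0.12 rad and linear speed of spacer below 0.03 m/s and contact force between the fingers and spacer below 0.1 N), for 0.2 s.
3. the flange lies flat in the middle of the inspection plate, let go (horizontal distance between flange and plate below 0.018 m and z of flange in the frame of plate between 0.016 and 0.024 m and angle between flange's own z axis and vertical below 0.12 rad and linear speed of flange below 0.03 m/s and contact force between the fingers and flange below 0.1 N), for 0.2 s.
4. the wheel lies flat over the dowel of the rest, let go (horizontal distance between wheel and rest below 0.012 m and z of wheel in the frame of rest between 0.01 and 0.018 m and angle between wheel's own z axis and vertical below 0.12 rad and linear speed of wheel below 0.03 m/s and contact force between the fingers and wheel below 0.1 N), for 0.2 s.
At the end, for the whole second after the job is handed in: All pieces upright (within about 7 degrees), released, at rest and down on their supports (within 4 mm): nut within 18 mm of the dish's centre, spacer over the pin (within 11 mm), flange within 18 mm of the plate's centre, wheel over the dowel (within 12 mm) (all of step 1 and all of step 2 and all of step 3 and all of step 4 and angular speed of each of nut, spacer, flange, wheel below 0.3 rad/s); the robot touches nothing.
It fails at once if the zero-setter was shifted by more than 15 mm or tipped (distance of setter from where it was at the start of the episode above 0.015 m or angle between setter's own z axis and vertical above 0.3 rad).
It fails at once if the wheel came down onto its rest faster than 0.35 m/s (dropped from more than about 7 mm, or banged down) (horizontal distance between wheel and rest below 0.03 m and z of wheel in the frame of rest below 0.03 m and linear speed of wheel above 0.35 m/s).
It also fails if it takes over 112 s, if anything falls off the work surface, if the arm or the gripper's body presses on something with over 40 N, if the wrist force passes 120 N, or if a joint passes its speed limit or range.

## Robot

A 6-joint arm with a two-finger parallel gripper is mounted at the origin on the work surface. World frame = base frame: x ahead of the robot, y to its left, z up, the work surface at z = 0. Lengths are in mm, angles in rad, forces in N, time in s.
With the tool pointing down it reaches from about 400 to 925 mm from the base axis. Payload 3.4 kg.
Tool frame: the origin (TCP) lies on the mounting face of the last link; the fingertips stand 173 mm ahead of it and the grasp point (between the pads) lies 155 mm ahead of it; y points along the fingers, x is the direction in which the jaws open and shut, and the axes are right-handed (so a half turn about y gives the same grasp; the last joint's range is limited). The gripper opens to 85 mm and grips with 20 to 120 N. Pads are 22 mm wide; open, the fingers measure 114 mm over their backs; the gripper's body (76 mm by 85 mm) begins 54 mm behind the grasp point. The pads swing forward as they close: fully open they stand 13 mm farther back than shut.
Start: joints at [-1.196, 0.307, 1.506, -0, 1.328, -0.073], TCP at [249.462, -518.075, 404.705] pointing down, gripper open.
Joint ranges: [-3.12, 3.12], [-1.05, 2.28], [0.14, 2.33], [-1.42, 4.57], [0.1, 2.73], [-2.68, 2.68]. Speed limits (rad/s): [2.57, 2.57, 3.14, 3.14, 3.14, 3.14].

## Interface

Orientations are given as a rotation vector (axis times angle).
In Python, from rig import ctrl, eyes, ticket, nets gives the robot as it stands.
- The arm moves only by the shell command python3 -m handwheel 'ROWS' [OPENING] [FORCE]. ROWS is JSON, a list of rows, each an object of numbers: "dx", "dy", "dz": the shift along the world's x, y, z scaled (see below); "rx", "ry", "rz": the turn, a rotation vector about the world's x, y, z scaled (see below). In form: [{"dx": .., "dy": .., "dz": .., "rx": .., "ry": .., "rz": ..}, ...]. A call has 1 to 5 rows; each row is the pose to reach, as a shift and turn from the pose commanded when the call began, turning the shorter way round; what a row does not reach only later rows make up. The controller multiplies each number of a shift by 0.25 m and each number of a turn by 180 degrees. A row lasts 1/10 s, in which the tool goes at most 50 mm and 8.59 degrees, less where a joint would pass 70% of its speed; a pose out of reach is approached as far as the arm can. A call with a number of a shift or a turn outside -1 to 1 is refused whole. A call with a gripper value outside its range is refused whole. OPENING is the opening, from -1 (shut) to 1 (fully open), so that 0 is half open, set as the call begins (- or left out, the last holds). The fingers move at their own pace and stop on an object; FORCE is the grip in N (left out, the last holds). Time passes only in rows, so rows that repeat a pose let the fingers close. It gives the time, the measured TCP pose, the force and the opening at its end, in the units of the state.
- ctrl.get_state(): the state, without advancing time (a new reading comes with each control period).
- eyes.capture(name): name is "side" or "top" or "wrist"; returns a dict with "pixels" (400x640x3 uint8, red, green, blue), "camera_matrix" (3x3 intrinsics, pixels), "dist" ([k1, k2, p1, p2, k3] as OpenCV has them; the pictures are not rectified), "R" (3x3) and "t" (3): a world point X has camera coordinates R X + t; the wrist camera has in their place "hand_eye" (4x4, takes a point from camera to tool coordinates, whose origin is the TCP and whose axes are the tool frame's). Camera axes: x right, y down, z forward; pixel columns grow to the right and rows downward; lengths in mm; the calibration is good to about 2 mm. A picture is of the moment at which its call begins: read the wrist's pose just before it. There is no depth.
- ticket.finish_job(): hands the job in, once; it reports no verdict.
Trained networks look in a picture, given as the dict that the camera call returned (one of the last four; its "shot" number tells which), for a name from the list of things; names that differ only in an ending like _2 or _b are one class to them, and where a whole thing is asked for, a point or a joint stands for the part that bears it (a point fixed in the world has none). Each returns a list of dicts, best first, with "score" (0 to 1); they miss things now and then, are a little off and sometimes report something else, mostly with a low value. They report only what shows in the picture. A call takes as long as a camera call.
- nets.regions_of(picture, target): "pixels" (400x640 bool, what is visible of it).
- nets.spot_point(picture, target): "point" ([x, y, z] in mm, in world coordinates, good to about 4 mm: a listed point, or the origin of a listed thing).
The state is a dict: "clock": time; "joint_positions": joint angles; "dq": joint speeds; "effort": joint torques, N m; "position": TCP position; "tcp_rot": TCP orientation; "ft_force": force on the tool from outside, world axes, zero at the start; "moment": the same for the moment, N m; "gripper_width": finger opening in mm.
Only numpy, scipy, OpenCV 4.12 (cv2) and the standard library are available. Lean on these libraries where they do the work, as an engineer would, in place of code of your own. Each camera call takes 0.05 s, during which the arm holds its last target. There are 200 camera calls.

## Working session

There is one attempt and no reset: what is moved stays moved. The work goes in short steps, Python scripts to look and compute and a shell command to move; the robot and the scene stay as the last step left them, time stands still between calls to the robot, and variables do not carry over. Pictures are saved under pics/ and viewed, about 12 in all and at most 16, crops included, and the job is handed in when it is done.

```bash
ls; mkdir -p pics
cat > h.py <<'E'
import numpy as np, cv2
from rig import ctrl, eyes, ticket, nets
from scipy.spatial.transform import Rotation as Ro
def cam(name):
    s=ctrl.get_state(); p=eyes.capture(name)
    if 'hand_eye' in p:
        T=np.eye(4); T[:3,:3]=Ro.from_rotvec(s['tcp_rot']).as_matrix(); T[:3,3]=s['position']
        W=np.linalg.inv(T@np.array(p['hand_eye'])); p['R']=W[:3,:3]; p['t']=W[:3,3]
    return p
def save(p,n): cv2.imwrite('pics/'+n+'.png',p['pixels'][:,:,::-1])
def atz(p,uv,z):
    u=cv2.undistortPoints(np.array([[uv]],float),np.array(p['camera_matrix'],float),np.array(p['dist'],float))[0,0]
    R=np.array(p['R']);t=np.array(p['t']).ravel(); d=R.T@np.array([*u,1]); c=-R.T@t
    return c+d*(z-c[2])/d[2]
def proj(p,X):
    return cv2.projectPoints(np.array([X],float),cv2.Rodrigues(np.array(p['R'],float))[0],np.array(p['t'],float),np.array(p['camera_matrix'],float),np.array(p['dist'],float))[0].reshape(-1,2)[0]
def cen(p,n):
    r=nets.regions_of(p,n)
    if not r: return None
    m=r[0]['pixels']; ys,xs=np.nonzero(m); return r[0]['score'],xs.mean().round(1),ys.mean().round(1),xs.min(),xs.max(),ys.min(),ys.max(),len(xs)
E
python3 - <<'E'
from h import *
s=ctrl.get_state(); print(s)
for c in ('top','side'):
    p=cam(c); save(p,c+'0'); print(c,'campos',-np.array(p['R']).T@np.array(p['t']).ravel())
    for n in 'nut spacer flange wheel stand dish peg plate rest setter'.split():
        r=nets.spot_point(p,n); print(n,[(np.round(q['point']),round(q['score'],2)) for q in r[:2]],cen(p,n))
E
```

```text
pics
{'clock': 0.0, 'joint_positions': array([-1.19550494e+00,  3.07560166e-01,  1.50767437e+00, -3.97625075e-05,
        1.32840061e+00, -7.35197739e-02]), 'dq': array([ 1.35046396e-03,  7.04337354e-04, -6.78766237e-04, -4.49196179e-04,
       -1.72440207e-05, -2.62692529e-04]), 'effort': array([-6.92133090e-04, -4.57550633e+01, -2.51917613e+01, -2.48295515e-05,
        1.33849101e-02, -6.85450097e-07]), 'position': array([ 249.32268703, -517.74918626,  403.78766032]), 'tcp_rot': array([-1.38751449,  0.87378725, -0.87105232]), 'ft_force': array([ 0.20407553, -0.08339943, -0.55871781]), 'moment': array([-0.00234483,  0.02732608, -0.01158086]), 'gripper_width': 85.45475420072532}
top campos [519.85603943   8.71648436 871.01252429]
nut [(array([ 475., -272.,   85.]), 0.78)] (0.48, np.float64(459.5), np.float64(226.0), np.int64(451), np.int64(468), np.int64(219), np.int64(233), 210)
spacer [(array([ 479., -277.,   60.]), 0.62)] (0.53, np.float64(448.9), np.float64(224.2), np.int64(445), np.int64(455), np.int64(218), np.int64(232), 87)
flange [(array([ 475., -263.,   37.]), 0.57)] (0.51,
[... 1999 characters left out ...]
49.2), np.float64(168.0), np.int64(335), np.int64(363), np.int64(156), np.int64(180), 582)
peg [(array([ 665., -140.,    1.]), 0.95)] (0.66, np.float64(378.2), np.float64(274.0), np.int64(362), np.int64(395), np.int64(258), np.int64(290), 883)
plate [(array([473., 314.,   1.]), 0.92)] (0.91, np.float64(279.9), np.float64(122.5), np.int64(262), np.int64(297), np.int64(109), np.int64(137), 912)
rest [(array([484.,  20.,   1.]), 0.57)] (0.74, np.float64(286.7), np.float64(212.9), np.int64(261), np.int64(310), np.int64(193), np.int64(233), 1861)
setter [(array([639.,  -7.,   0.]), 0.74)] (0.61, np.float64(357.5), np.float64(217.4), np.int64(346), np.int64(368), np.int64(205), np.int64(230), 480)
```

Run:
```python
from h import *
s=ctrl.get_state(); print(s['clock'],Ro.from_rotvec(s['tcp_rot']).as_matrix().round(3))
p=cam('wrist'); save(p,'w0'); print(np.array(p['hand_eye']).round(2),p['camera_matrix'])
a=cv2.imread('pics/top0.png')[100:280,140:500]; b=cv2.imread('pics/side0.png')[80:400,200:440]
a=cv2.resize(a,None,fx=2.2,fy=2.2); cv2.imwrite('pics/t0.png',a)
print([(n,cen(p,n)) for n in ('nut','spacer','stand')])
for n,X in dict(dish=(635,146,11),peg=(665,-139,14),plate=(470,314,20),rest=(485,18,14)).items():pass
# region centres at their top-face heights
for c in('top','side'):
    p=cam(c)
    for n,z in dict(dish=8,peg=14,plate=18,rest=13).items():
        r=cen(p,n)
        if r: print(c,n,atz(p,r[1:3],z).round(1), atz(p,((r[3]+r[4])/2,(r[5]+r[6])/2),z).round(1))
```

```text
2.1 [[ 0.434  0.     0.901]
 [-0.901 -0.     0.434]
 [ 0.    -1.    -0.   ]]
[[ 1.   -0.    0.   -0.13]
 [-0.   -0.28  0.96 30.4 ]
 [-0.   -0.96 -0.28 70.26]
 [ 0.    0.    0.    1.  ]] [[310.55420209   0.         314.47971464]
 [  0.         310.55420209 205.6697884 ]
 [  0.           0.           1.        ]]
[('nut', None), ('spacer', None), ('stand', None)]
top dish [635.1 145.7   8. ] [634.8 146.7   8. ]
top peg [ 663.3 -140.8   14. ] [ 663.3 -140.6   14. ]
top plate [471.5 310.6  18. ] [470.8 310.1  18. ]
top rest [486.7  16.1  13. ] [486.4  17.   13. ]
side dish [634.7 144.8   8. ] [634.2 144.8   8. ]
side peg [ 664.2 -144.8   14. ] [ 664.1 -145.5   14. ]
side plate [471.6 303.6  18. ] [470.9 303.2  18. ]
side rest [487.5  12.1  13. ] [486.   13.3  13. ]
```

View pics/t0.png

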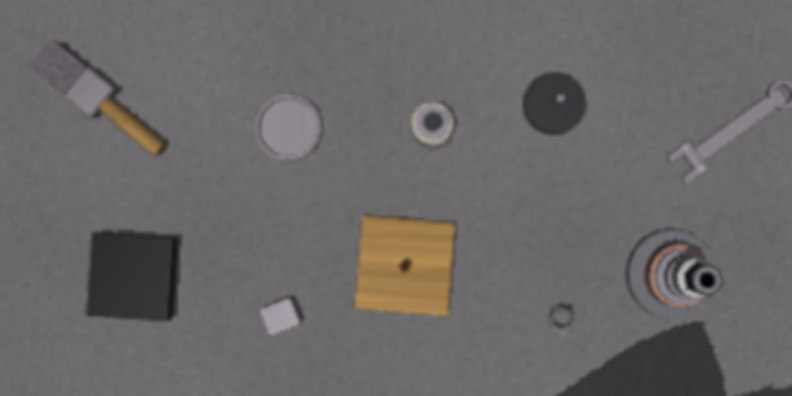

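View pics/w0.png

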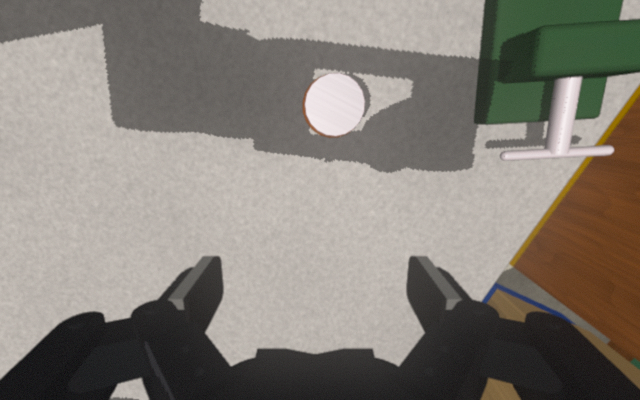

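```bash
R='[{"dx":0.92,"dy":0.98},{"dx":0.92,"dy":0.98},{"dx":0.92,"dy":0.98},{"dx":0.92,"dy":0.98},{"dx":0.92,"dy":0.98}]'
python3 -m handwheel '[{"dx":0.92,"dy":0.98},{"dx":0.92,"dy":0.98},{"dx":0.92,"dy":0.98},{"dx":0.92,"dy":0.98},{"dx":0.92,"dy":0.98}]'
```

```text
schema error: expected keys dx, dy, dz, rx, ry, rz
```

```bash
python3 -m handwheel '[{"dx":0.92,"dy":0.98,"dz":0,"rx":0,"ry":0,"rz":0},{"dx":0.92,"dy":0.98,"dz":0,"rx":0,"ry":0,"rz":0},{"dx":0.92,"dy":0.98,"dz":0,"rx":0,"ry":0,"rz":0},{"dx":0.92,"dy":0.98,"dz":0,"rx":0,"ry":0,"rz":0},{"dx":0.92,"dy":0.98,"dz":0,"rx":0,"ry":0,"rz":0}]'
```

```text
clock: 3.3
position: [421.6, -334.3, 404.9]
tcp_rot: [-1.389, 0.873, -0.873]
ft_force: [-0.1, -0.6, 0.4]
gripper_width: 85.7
```

Remaining to (480,-272): dx 58 → 0.23, dy 62 → 0.25.

```bash
python3 -m handwheel '[{"dx":0.234,"dy":0.248,"dz":0,"rx":0,"ry":0,"rz":0},{"dx":0.234,"dy":0.248,"dz":0,"rx":0,"ry":0,"rz":0},{"dx":0.234,"dy":0.248,"dz":0,"rx":0,"ry":0,"rz":0},{"dx":0.234,"dy":0.248,"dz":0,"rx":0,"ry":0,"rz":0}]'
python3 - <<'E'
from h import *
p=cam('wrist'); save(p,'w1')
print(ctrl.get_state()['position'],ctrl.get_state()['clock'])
for n,z in dict(nut=107,spacer=85,flange=60,wheel=38,stand=14).items():
    r=cen(p,n); q=nets.spot_point(p,n); print(n,r,r and atz(p,r[1:3],z).round(1),[np.round(x['point'],1) for x in q[:1]])
E
```

```text
clock: 3.7
position: [479.5, -273.1, 404.6]
tcp_rot: [-1.39, 0.871, -0.871]
ft_force: [0.2, -0.7, -0.6]
gripper_width: 85.2
[ 478.91660084 -273.84698451  404.62074202] 3.75
nut (0.72, np.float64(314.2), np.float64(195.0), np.int64(298), np.int64(331), np.int64(177), np.int64(213), 942) [ 482.5 -271.4  107. ] [array([ 477.1, -273.5,   82.6])]
spacer (0.78, np.float64(310.2), np.float64(178.0), np.int64(293), np.int64(332), np.int64(167), np.int64(199), 490) [ 490.8 -263.2   85. ] [array([ 480.9, -274.9,   58.8])]
flange (0.66, np.float64(313.8), np.float64(171.5), np.int64(287), np.int64(340), np.int64(155), np.int64(197), 882) [ 494.  -265.4   60. ] [array([ 482.2, -273.2,   37.3])]
wheel (0.62, np.float64(311.4), np.float64(162.8), np.int64(284), np.int64(342), np.int64(149), np.int64(192), 442) [ 498.  -260.5   38. ] []
stand (0.65, np.float64(312.3), np.float64(165.2), np.int64(273), np.int64(353), np.int64(134), np.int64(213), 2235) [ 492.7 -264.    14. ] []
```

View pics/w1.png

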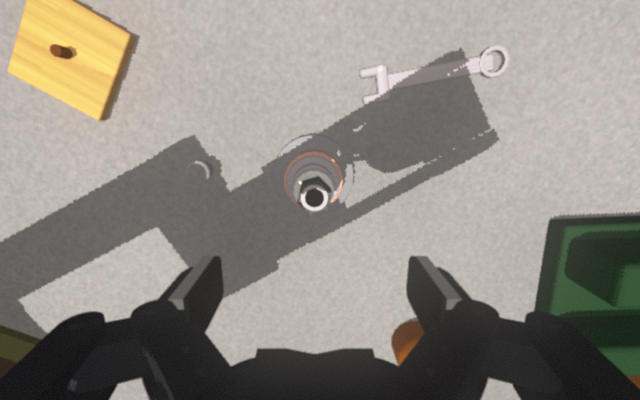

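Run:
```python
import cv2
a=cv2.imread('pics/w1.png')[140:230,265:365]; cv2.imwrite('pics/w1c.png',cv2.resize(a,None,fx=6,fy=6,interpolation=cv2.INTER_CUBIC))
```

```text
(no output)
```

View pics/w1c.png

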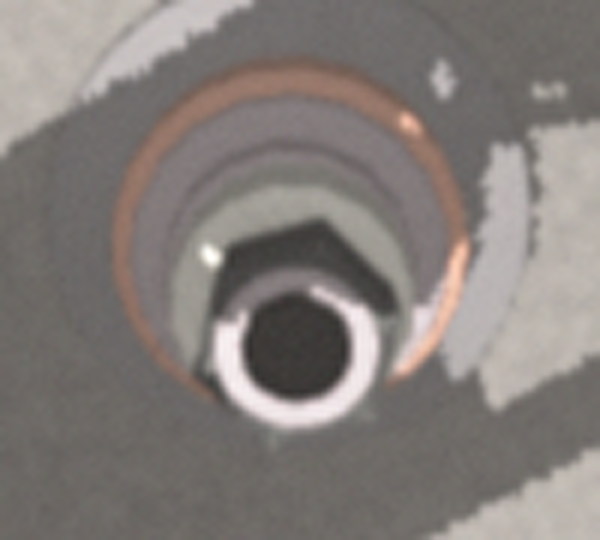

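Run:
```python
from h import *
p=cam('wrist')
c=np.array([[205,380],[228,245],[322,220],[393,312]])/6+[265,140]
X=np.array([atz(p,q,85.) for q in c]); print(X.round(1))
d=np.diff(X,axis=0); print(np.degrees(np.arctan2(d[:,1],d[:,0])).round(1),np.hypot(d[:,0],d[:,1]))
t=atz(p,(314.5,197.5),107.); print(t, np.linalg.norm(X-t,axis=1), 'jaw',np.degrees(np.arctan2(-.901,.434)))
print(ctrl.get_state()['joint_positions'])
```

```text
[[ 463.2 -265.2   85. ]
 [ 484.9 -259.2   85. ]
 [ 494.9 -270.8   85. ]
 [ 486.4 -287.5   85. ]]
[  15.6  -49.3 -116.9] [22.46710913 15.35524121 18.72016527]
[ 480.01177337 -273.5770443   107.        ] [28.90637561 26.74682565 26.70996006 26.81105488] jaw -64.28048704487837
[-5.96437663e-01  2.74519967e-01  1.55453529e+00 -4.34090682e-06
  1.31257702e+00  5.26157687e-01]
```

```bash
python3 -m handwheel '[{"dx":0,"dy":0,"dz":-0.2,"rx":0,"ry":0,"rz":-0.1},{"dx":0,"dy":0,"dz":-0.4,"rx":0,"ry":0,"rz":-0.1},{"dx":0,"dy":0,"dz":-0.5,"rx":0,"ry":0,"rz":-0.1},{"dx":0,"dy":0,"dz":-0.571,"rx":0,"ry":0,"rz":-0.1},{"dx":0,"dy":0,"dz":-0.571,"rx":0,"ry":0,"rz":-0.1}]'
python3 - <<'E'
from h import *
p=cam('wrist'); save(p,'w2'); print(ctrl.get_state()['position'])
E
```

```text
clock: 4.8
position: [478.0, -273.1, 259.2]
tcp_rot: [-1.271, 1.115, -1.104]
ft_force: [0.4, -0.3, -0.8]
gripper_width: 85.5
[ 478.72796714 -273.61743761  260.86260528]
```

View pics/w2.png

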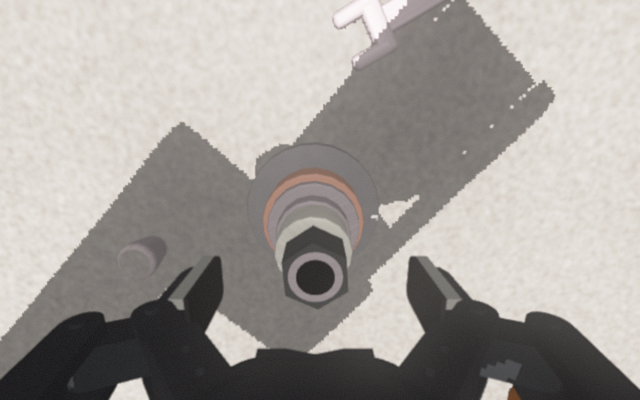

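```bash
python3 -m handwheel '[{"dx":0,"dy":0,"dz":0,"rx":0,"ry":0,"rz":0},{"dx":0,"dy":0,"dz":0,"rx":0,"ry":0,"rz":0},{"dx":0,"dy":0,"dz":0,"rx":0,"ry":0,"rz":0},{"dx":0,"dy":0,"dz":0,"rx":0,"ry":0,"rz":0},{"dx":0,"dy":0,"dz":0,"rx":0,"ry":0,"rz":0}]' -1 50
```

```text
clock: 5.35
position: [479.3, -274.0, 263.2]
tcp_rot: [-1.27, 1.108, -1.111]
ft_force: [-1.0, 1.2, 5.8]
gripper_width: 27.0
```

```bash
python3 -m handwheel '[{"dx":0,"dy":0,"dz":0.06,"rx":0,"ry":0,"rz":0},{"dx":0,"dy":0,"dz":0.16,"rx":0,"ry":0,"rz":0},{"dx":0,"dy":0,"dz":0.28,"rx":0,"ry":0,"rz":0},{"dx":0,"dy":0,"dz":0.28,"rx":0,"ry":0,"rz":0}]'
python3 -m handwheel '[{"dx":0.08,"dy":0.2,"dz":0,"rx":0,"ry":0,"rz":0},{"dx":0.14,"dy":0.38,"dz":0,"rx":0,"ry":0,"rz":0},{"dx":0.21,"dy":0.57,"dz":0,"rx":0,"ry":0,"rz":0},{"dx":0.28,"dy":0.75,"dz":0,"rx":0,"ry":0,"rz":0},{"dx":0.35,"dy":0.94,"dz":0,"rx":0,"ry":0,"rz":0}]'
python3 - <<'E'
from h import *
print(ctrl.get_state()['gripper_width'])
p=cam('wrist')
for n,z in dict(dish=8,rest=14,setter=50).items():
    r=cen(p,n); q=nets.spot_point(p,n); print(n,r,r and atz(p,r[1:3],z).round(1),[np.round(x['point'],1) for x in q[:1]])
E
```

```text
clock: 5.75
position: [480.4, -274.7, 336.0]
tcp_rot: [-1.269, 1.102, -1.116]
ft_force: [1.3, -0.1, -0.5]
gripper_width: 26.8
clock: 6.25
position: [566.3, -37.7, 331.2]
tcp_rot: [-1.27, 1.11, -1.109]
ft_force: [-0.1, -1.2, -1.5]
gripper_width: 26.8
26.80499308705329
dish (0.92, np.float64(118.4), np.float64(88.3), np.int64(74), np.int64(162), np.int64(45), np.int64(131), 6081) [635.9 145.7   8. ] [array([633.7, 144.6,  -3. ])]
rest (0.58, np.float64(240.1), np.float64(245.5), np.int64(197), np.int64(307), np.int64(204), np.int64(311), 5937) [503.5  28.8  14. ] [array([484.7,  17.5,  -2.1])]
setter (0.76, np.float64(292.3), np.float64(112.0), np.int64(266), np.int64(318), np.int64(83), np.int64(142), 2452) [636.8 -10.7  50. ] [array([ 6.384e+02, -1.190e+01,  3.000e-01])]
```

```bash
python3 -m handwheel '[{"dx":0.07,"dy":0.19,"dz":0,"rx":0,"ry":0,"rz":0},{"dx":0.14,"dy":0.38,"dz":0,"rx":0,"ry":0,"rz":0},{"dx":0.21,"dy":0.56,"dz":0,"rx":0,"ry":0,"rz":0},{"dx":0.272,"dy":0.732,"dz":-0.1,"rx":0,"ry":0,"rz":0},{"dx":0.272,"dy":0.732,"dz":-0.2,"rx":0,"ry":0,"rz":0}]'
python3 -m handwheel '[{"dx":0,"dy":0,"dz":-0.16,"rx":0,"ry":0,"rz":0},{"dx":0,"dy":0,"dz":-0.28,"rx":0,"ry":0,"rz":0},{"dx":0,"dy":0,"dz":-0.34,"rx":0,"ry":0,"rz":0},{"dx":0,"dy":0,"dz":-0.37,"rx":0,"ry":0,"rz":0},{"dx":0,"dy":0,"dz":-0.37,"rx":0,"ry":0,"rz":0}]'
python3 - <<'E'
from h import *
p=cam('wrist'); save(p,'w3'); print(ctrl.get_state()['position'])
E
```

```text
clock: 7.1
position: [636.9, 146.5, 282.7]
tcp_rot: [-1.263, 1.105, -1.11]
ft_force: [-0.5, -0.6, -1.6]
gripper_width: 26.7
clock: 7.6
position: [634.5, 142.4, 189.0]
tcp_rot: [-1.27, 1.111, -1.11]
ft_force: [-0.7, -0.2, -1.2]
gripper_width: 26.9
[634.93536842 142.67617686 190.15789543]
```

View pics/w3.png

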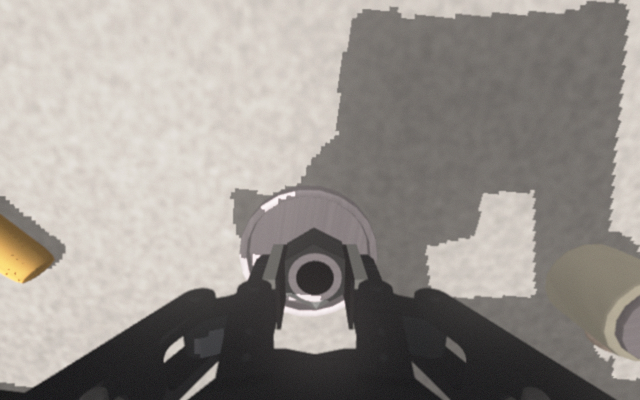

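```bash
python3 -m handwheel '[{"dx":0,"dy":0,"dz":-0.016,"rx":0,"ry":0,"rz":0},{"dx":0,"dy":0,"dz":-0.024,"rx":0,"ry":0,"rz":0},{"dx":0,"dy":0,"dz":-0.032,"rx":0,"ry":0,"rz":0},{"dx":0,"dy":0,"dz":-0.032,"rx":0,"ry":0,"rz":0}]'
```

```text
clock: 8.05
position: [634.7, 143.6, 182.3]
tcp_rot: [-1.269, 1.108, -1.11]
ft_force: [0.3, -0.3, 1.8]
gripper_width: 27.0
```

```bash
python3 -m handwheel '[{"dx":0,"dy":0,"dz":-0.006,"rx":0,"ry":0,"rz":0},{"dx":0,"dy":0,"dz":-0.01,"rx":0,"ry":0,"rz":0},{"dx":0,"dy":0,"dz":-0.01,"rx":0,"ry":0,"rz":0}]'
python3 -m handwheel '[{"dx":0,"dy":0,"dz":-0.002,"rx":0,"ry":0,"rz":0},{"dx":0,"dy":0,"dz":-0.002,"rx":0,"ry":0,"rz":0},{"dx":0,"dy":0,"dz":-0.002,"rx":0,"ry":0,"rz":0}]' -0.1
```

```text
clock: 8.35
position: [634.5, 143.6, 182.2]
tcp_rot: [-1.268, 1.107, -1.11]
ft_force: [-4.4, -1.6, 16.4]
gripper_width: 27.0
clock: 8.65
position: [634.2, 143.5, 178.2]
tcp_rot: [-1.27, 1.11, -1.109]
ft_force: [0.1, 0.3, -0.2]
gripper_width: 38.6
```

Contact then released. Lift and check the nut.

```bash
python3 -m handwheel '[{"dx":0,"dy":0,"dz":0.1,"rx":0,"ry":0,"rz":0},{"dx":0,"dy":0,"dz":0.3,"rx":0,"ry":0,"rz":0},{"dx":0,"dy":0,"dz":0.5,"rx":0,"ry":0,"rz":0},{"dx":0,"dy":0,"dz":0.62,"rx":0,"ry":0,"rz":0},{"dx":0,"dy":0,"dz":0.62,"rx":0,"ry":0,"rz":0}]' 1
python3 - <<'E'
from h import *
p=cam('wrist'); save(p,'w4')
for n,z in dict(dish=8,nut=26).items():
    r=cen(p,n); q=nets.spot_point(p,n); print(n,r,r and atz(p,r[1:3],z).round(1),[np.round(x['point'],1) for x in q[:1]])
E
```

```text
clock: 9.15
position: [636.2, 143.8, 339.2]
tcp_rot: [-1.261, 1.102, -1.114]
ft_force: [0.3, -0.1, -1.0]
gripper_width: 85.4
dish (0.61, np.float64(311.9), np.float64(193.9), np.int64(277), np.int64(348), np.int64(159), np.int64(230), 3244) [635.8 146.6   8. ] [array([632.5, 141.6,   0.8])]
nut None None [array([636.2, 145.4,   1.3])]
```

View pics/w4.png

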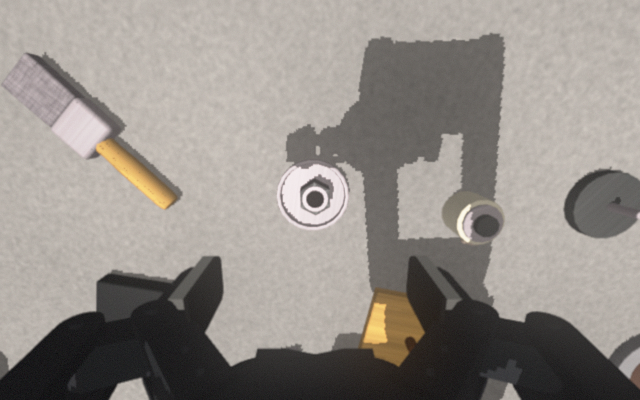

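```bash
python3 -m handwheel '[{"dx":-0.07,"dy":-0.18,"dz":0,"rx":0,"ry":0,"rz":0},{"dx":-0.14,"dy":-0.37,"dz":0,"rx":0,"ry":0,"rz":0},{"dx":-0.2,"dy":-0.55,"dz":0,"rx":0,"ry":0,"rz":0},{"dx":-0.27,"dy":-0.74,"dz":0,"rx":0,"ry":0,"rz":0},{"dx":-0.34,"dy":-0.92,"dz":0,"rx":0,"ry":0,"rz":0}]'
python3 -m handwheel '[{"dx":-0.07,"dy":-0.18,"dz":0,"rx":0,"ry":0,"rz":0},{"dx":-0.14,"dy":-0.37,"dz":0,"rx":0,"ry":0,"rz":0},{"dx":-0.2,"dy":-0.55,"dz":-0.05,"rx":0,"ry":0,"rz":0},{"dx":-0.282,"dy":-0.758,"dz":-0.14,"rx":0,"ry":0,"rz":0},{"dx":-0.282,"dy":-0.758,"dz":-0.14,"rx":0,"ry":0,"rz":0}]'
python3 - <<'E'
from h import *
p=cam('wrist'); save(p,'w5')
print(ctrl.get_state()['position'])
for n,z in dict(spacer=85,flange=61,wheel=39).items():
    r=cen(p,n); q=nets.spot_point(p,n); print(n,r,r and atz(p,r[1:3],z).round(1),[np.round(x['point'],1) for x in q[:1]])
E
```

```text
clock: 9.9
position: [548.0, -88.0, 331.5]
tcp_rot: [-1.272, 1.112, -1.107]
ft_force: [0.5, -0.3, -0.4]
gripper_width: 85.3
clock: 10.4
position: [476.1, -279.4, 295.0]
tcp_rot: [-1.27, 1.118, -1.108]
ft_force: [0.5, 0.7, 0.4]
gripper_width: 85.5
[ 476.459349   -278.85054769  295.10007576]
spacer (0.89, np.float64(303.5), np.float64(219.6), np.int64(272), np.int64(336), np.int64(185), np.int64(252), 2780) [ 484.  -270.9   85. ] [array([ 482.5, -275. ,   55. ])]
flange (0.86, np.float64(305.9), np.float64(192.0), np.int64(266), np.int64(343), np.int64(168), np.int64(229), 1905) [ 495.4 -270.2   61. ] []
wheel (0.69, np.float64(303.4), np.float64(219.9), np.int64(271), np.int64(335), np.int64(186), np.int64(253), 2784) [ 467.9 -271.    39. ] []
```

View pics/w5.png

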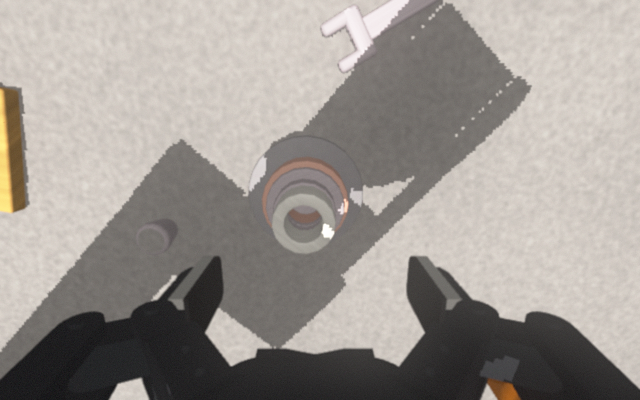

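```bash
python3 -c "
from h import *
p=cam('wrist'); print(ctrl.get_state()['position'], atz(p,(304,222.5),85.))"
python3 -m handwheel '[{"dx":0.016,"dy":0.022,"dz":0,"rx":0,"ry":0,"rz":0},{"dx":0.016,"dy":0.022,"dz":-0.1,"rx":0,"ry":0,"rz":0},{"dx":0.016,"dy":0.022,"dz":-0.18,"rx":0,"ry":0,"rz":0},{"dx":0.016,"dy":0.022,"dz":-0.232,"rx":0,"ry":0,"rz":0},{"dx":0.016,"dy":0.022,"dz":-0.232,"rx":0,"ry":0,"rz":0}]'
python3 -c "
from h import *
p=cam('wrist'); save(p,'w6'); print(ctrl.get_state()['position']);r=cen(p,'spacer');print(r)"
```

```text
[ 479.54330458 -274.65765728  298.88154194] [ 485.5107482  -266.95954317   85.        ]
clock: 11.3
position: [482.6, -269.1, 239.0]
tcp_rot: [-1.271, 1.112, -1.105]
ft_force: [-0.5, 0.3, 0.1]
gripper_width: 85.3
[ 482.99394771 -269.51794026  240.00116373]
(0.97, np.float64(319.7), np.float64(274.7), np.int64(276), np.int64(364), np.int64(225), np.int64(321), 5973)
```

```bash
python3 -m handwheel '[{"dx":-0.01,"dy":-0.012,"dz":-0.008,"rx":0,"ry":0,"rz":0},{"dx":-0.01,"dy":-0.012,"dz":-0.008,"rx":0,"ry":0,"rz":0},{"dx":-0.01,"dy":-0.012,"dz":-0.008,"rx":0,"ry":0,"rz":0}]'
python3 -m handwheel '[{"dx":0,"dy":0,"dz":0,"rx":0,"ry":0,"rz":0},{"dx":0,"dy":0,"dz":0,"rx":0,"ry":0,"rz":0},{"dx":0,"dy":0,"dz":0,"rx":0,"ry":0,"rz":0},{"dx":0,"dy":0,"dz":0,"rx":0,"ry":0,"rz":0},{"dx":0,"dy":0,"dz":0,"rx":0,"ry":0,"rz":0}]' -1 50
python3 -c "
from h import *
p=cam('wrist'); print(ctrl.get_state()['position']);r=cen(p,'spacer');print(r)"
```

```text
clock: 11.7
position: [480.4, -273.8, 239.1]
tcp_rot: [-1.27, 1.109, -1.111]
ft_force: [0.2, -0.9, 0.0]
gripper_width: 85.5
clock: 12.2
position: [480.3, -273.5, 238.9]
tcp_rot: [-1.27, 1.109, -1.11]
ft_force: [-0.9, 1.8, 5.9]
gripper_width: 38.9
[ 480.27959417 -273.46891717  238.95419352]
(0.61, np.float64(314.2), np.float64(270.2), np.int64(272), np.int64(357), np.int64(222), np.int64(316), 5673)
```

```bash
python3 -m handwheel '[{"dx":0,"dy":0,"dz":0.06,"rx":0,"ry":0,"rz":0},{"dx":0,"dy":0,"dz":0.16,"rx":0,"ry":0,"rz":0},{"dx":0,"dy":0,"dz":0.26,"rx":0,"ry":0,"rz":0},{"dx":0,"dy":0,"dz":0.26,"rx":0,"ry":0,"rz":0}]'
python3 -m handwheel '[{"dx":0.12,"dy":0.09,"dz":0,"rx":0,"ry":0,"rz":0},{"dx":0.25,"dy":0.18,"dz":0,"rx":0,"ry":0,"rz":0},{"dx":0.38,"dy":0.28,"dz":0,"rx":0,"ry":0,"rz":0},{"dx":0.52,"dy":0.38,"dz":0,"rx":0,"ry":0,"rz":0},{"dx":0.62,"dy":0.45,"dz":0,"rx":0,"ry":0,"rz":0}]'
python3 - <<'E'
from h import *
p=cam('wrist'); save(p,'w7')
print(ctrl.get_state()['position'],ctrl.get_state()['gripper_width'])
for n,z in dict(peg=14).items():
    r=cen(p,n); q=nets.spot_point(p,n); print(n,r,r and atz(p,r[1:3],z).round(1),[np.round(x['point'],1) for x in q[:1]])
print(proj(p,[664,-139.5,14]),proj(p,[664,-139.5,44]))
E
```

```text
clock: 12.7
position: [481.5, -274.4, 306.3]
tcp_rot: [-1.269, 1.104, -1.115]
ft_force: [0.6, -0.8, -1.1]
gripper_width: 38.1
clock: 13.2
position: [636.9, -159.2, 301.6]
tcp_rot: [-1.27, 1.11, -1.108]
ft_force: [0.2, 0.4, -0.3]
gripper_width: 38.5
[ 640.38224881 -156.99924938  301.76817548] 38.25016178755809
peg (0.69, np.float64(299.0), np.float64(165.8), np.int64(259), np.int64(339), np.int64(127), np.int64(205), 5030) [ 665.7 -141.8   14. ] [array([ 659.4, -145.5,   -2.1])]
[295.96103004 167.40771599] [293.61009973 173.79344258]
```

View pics/w7.png

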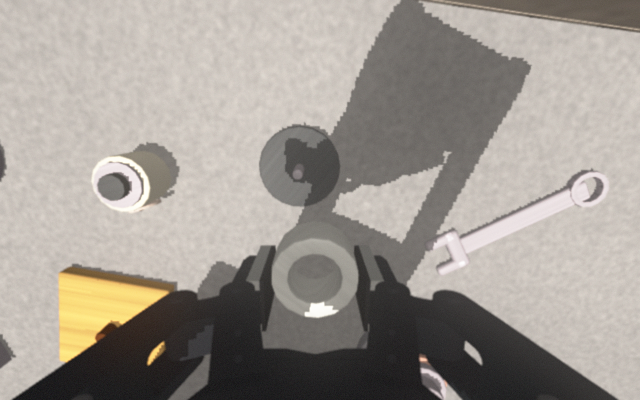

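```bash
python3 -m handwheel '[{"dx":0.094,"dy":0.062,"dz":0,"rx":0,"ry":0,"rz":0},{"dx":0.094,"dy":0.062,"dz":-0.16,"rx":0,"ry":0,"rz":0},{"dx":0.094,"dy":0.062,"dz":-0.2,"rx":0,"ry":0,"rz":0},{"dx":0.094,"dy":0.062,"dz":-0.2,"rx":0,"ry":0,"rz":0},{"dx":0.094,"dy":0.062,"dz":-0.2,"rx":0,"ry":0,"rz":0}]'
python3 - <<'E'
from h import *
p=cam('wrist'); save(p,'w8')
s=ctrl.get_state(); print(s['position'],s['ft_force'])
for n,z in dict(peg=14).items():
    r=cen(p,n);  print(n,r,r and atz(p,r[1:3],z).round(1))
for c in((664,-139.5),(664.5,-141)): print(proj(p,[*c,14]),proj(p,[*c,44]))
E
```

```text
clock: 13.85
position: [658.0, -146.3, 253.4]
tcp_rot: [-1.27, 1.111, -1.109]
ft_force: [-0.3, 0.3, -0.9]
gripper_width: 38.6
[ 658.59816167 -146.34855958  254.26150191] [-0.27661839 -0.06083953 -0.71061792]
peg (0.88, np.float64(309.3), np.float64(198.6), np.int64(263), np.int64(358), np.int64(160), np.int64(242), 5534) [ 672.6 -140.4   14. ]
[306.41008296 210.20436928] [305.18712494 224.48381692]
[308.61806929 209.80054793] [307.73100464 224.02449876]
```

View pics/w8.png

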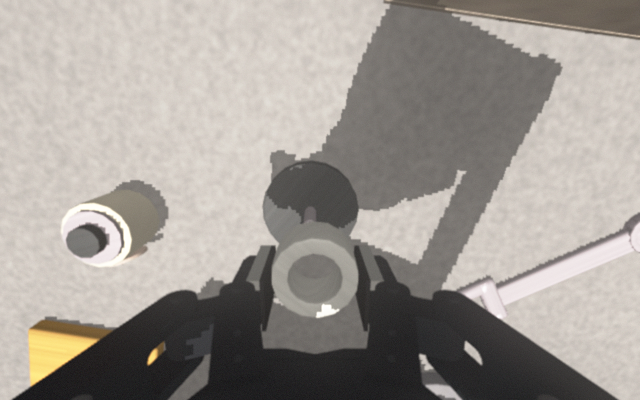

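```bash
python3 -m handwheel '[{"dx":0.028,"dy":0.018,"dz":0,"rx":0,"ry":0,"rz":0},{"dx":0.028,"dy":0.018,"dz":0,"rx":0,"ry":0,"rz":0},{"dx":0.028,"dy":0.018,"dz":-0.07,"rx":0,"ry":0,"rz":0},{"dx":0.028,"dy":0.018,"dz":-0.15,"rx":0,"ry":0,"rz":0},{"dx":0.028,"dy":0.018,"dz":-0.15,"rx":0,"ry":0,"rz":0}]'
python3 -m handwheel '[{"dx":0,"dy":0,"dz":-0.03,"rx":0,"ry":0,"rz":0},{"dx":0,"dy":0,"dz":-0.06,"rx":0,"ry":0,"rz":0},{"dx":0,"dy":0,"dz":-0.084,"rx":0,"ry":0,"rz":0},{"dx":0,"dy":0,"dz":-0.084,"rx":0,"ry":0,"rz":0}]'
python3 -c "
from h import *
p=cam('wrist');s=ctrl.get_state(); print(s['position'],s['ft_force']);save(p,'w9')"
```

```text
clock: 14.45
position: [664.7, -140.6, 213.8]
tcp_rot: [-1.272, 1.113, -1.106]
ft_force: [-0.6, 0.9, -1.3]
gripper_width: 38.2
clock: 14.85
position: [665.5, -140.9, 194.2]
tcp_rot: [-1.271, 1.111, -1.108]
ft_force: [-0.8, 0.8, -1.6]
gripper_width: 38.1
[ 665.632507   -141.030612    194.61341607] [ 0.06117584 -0.15142989 -0.574488  ]
```

Below pin top without contact. Lower until touch.

```bash
python3 -m handwheel '[{"dx":0,"dy":0,"dz":-0.004,"rx":0,"ry":0,"rz":0},{"dx":0,"dy":0,"dz":-0.008,"rx":0,"ry":0,"rz":0},{"dx":0,"dy":0,"dz":-0.01,"rx":0,"ry":0,"rz":0},{"dx":0,"dy":0,"dz":-0.01,"rx":0,"ry":0,"rz":0}]'
```

```text
clock: 15.3
position: [665.8, -141.1, 192.6]
tcp_rot: [-1.27, 1.109, -1.11]
ft_force: [-0.4, 0.3, -0.9]
gripper_width: 38.6
```

```bash
python3 -m handwheel '[{"dx":0,"dy":0,"dz":-0.004,"rx":0,"ry":0,"rz":0},{"dx":0,"dy":0,"dz":-0.008,"rx":0,"ry":0,"rz":0},{"dx":0,"dy":0,"dz":-0.008,"rx":0,"ry":0,"rz":0}]'
python3 -m handwheel '[{"dx":0,"dy":0,"dz":-0.004,"rx":0,"ry":0,"rz":0},{"dx":0,"dy":0,"dz":-0.004,"rx":0,"ry":0,"rz":0}]'
```

```text
clock: 15.6
position: [665.9, -141.1, 192.0]
tcp_rot: [-1.269, 1.109, -1.11]
ft_force: [-2.3, 0.3, 7.2]
gripper_width: 38.5
clock: 15.8
position: [665.8, -141.1, 192.0]
tcp_rot: [-1.269, 1.108, -1.11]
ft_force: [-3.5, 0.6, 12.0]
gripper_width: 38.3
```

```bash
python3 -m handwheel '[{"dx":0,"dy":0,"dz":0.004,"rx":0,"ry":0,"rz":0},{"dx":0,"dy":0,"dz":0.004,"rx":0,"ry":0,"rz":0},{"dx":0,"dy":0,"dz":0.004,"rx":0,"ry":0,"rz":0}]' 0.4
python3 -m handwheel '[{"dx":0,"dy":0,"dz":0.1,"rx":0,"ry":0,"rz":0},{"dx":0,"dy":0,"dz":0.3,"rx":0,"ry":0,"rz":0},{"dx":0,"dy":0,"dz":0.4,"rx":0,"ry":0,"rz":0},{"dx":0,"dy":0,"dz":0.4,"rx":0,"ry":0,"rz":0}]' 1
python3 - <<'E'
from h import *
p=cam('wrist'); save(p,'w10')
s=ctrl.get_state(); print(s['position'],s['gripper_width'])
print(nets.spot_point(p,'spacer')[:1],cen(p,'spacer'),cen(p,'peg'), proj(p,[665.8,-141.1,38]))
E
```

```text
clock: 16.1
position: [665.9, -141.1, 190.4]
tcp_rot: [-1.27, 1.109, -1.11]
ft_force: [-0.1, -0.1, 0.2]
gripper_width: 59.7
clock: 16.5
position: [667.7, -141.6, 295.4]
tcp_rot: [-1.266, 1.101, -1.116]
ft_force: [0.6, -0.0, -0.3]
gripper_width: 85.6
[ 666.6875473  -141.29984561  292.78562084] 85.2851271915828
[{'point': [668.7, -142.1, 8.6], 'score': 0.91}] (0.95, np.float64(312.5), np.float64(212.5), np.int64(287), np.int64(338), np.int64(185), np.int64(239), 1812) (0.74, np.float64(314.2), np.float64(205.9), np.int64(274), np.int64(353), np.int64(169), np.int64(247), 3060) [312.55612273 217.43457677]
```

View pics/w10.png

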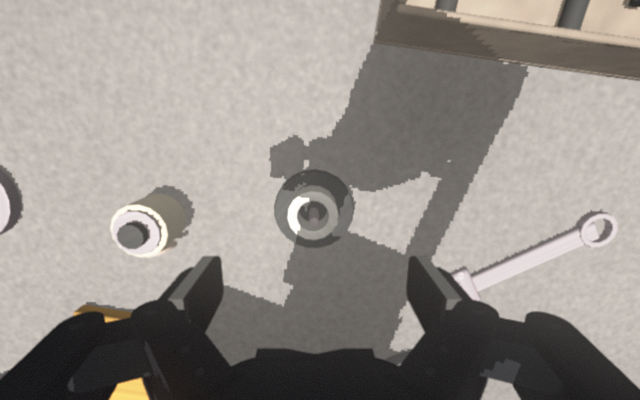

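```bash
python3 -m handwheel '[{"dx":-0.14,"dy":-0.1,"dz":0,"rx":0,"ry":0,"rz":0},{"dx":-0.28,"dy":-0.2,"dz":0,"rx":0,"ry":0,"rz":0},{"dx":-0.42,"dy":-0.3,"dz":0,"rx":0,"ry":0,"rz":0},{"dx":-0.58,"dy":-0.41,"dz":0,"rx":0,"ry":0,"rz":0},{"dx":-0.744,"dy":-0.528,"dz":0,"rx":0,"ry":0,"rz":0}]'
python3 -m handwheel '[{"dx":-0.04,"dy":-0.028,"dz":0,"rx":0,"ry":0,"rz":0},{"dx":-0.04,"dy":-0.028,"dz":0,"rx":0,"ry":0,"rz":0},{"dx":-0.04,"dy":-0.028,"dz":0,"rx":0,"ry":0,"rz":0}]'
python3 -c "
from h import *
s=ctrl.get_state(); print(s['position'])
p=cam('wrist');print(cen(p,'flange'),cen(p,'wheel'),proj(p,[480.2,-273.4,61]))"
```

```text
clock: 17.2
position: [478.2, -272.9, 288.5]
tcp_rot: [-1.271, 1.112, -1.106]
ft_force: [1.3, -0.7, 0.2]
gripper_width: 85.2
clock: 17.5
position: [470.7, -279.6, 289.7]
tcp_rot: [-1.269, 1.111, -1.109]
ft_force: [0.1, -0.2, -0.2]
gripper_width: 85.6
[ 470.73254351 -279.64641075  289.74409856]
(0.92, np.float64(305.2), np.float64(200.9), np.int64(266), np.int64(344), np.int64(163), np.int64(241), 4079) (0.72, np.float64(306.2), np.float64(182.3), np.int64(261), np.int64(349), np.int64(152), np.int64(223), 1409) [307.80094191 210.39884615]
```

```bash
python3 -m handwheel '[{"dx":0.037,"dy":0.029,"dz":0,"rx":0,"ry":0,"rz":0},{"dx":0.037,"dy":0.029,"dz":-0.1,"rx":0,"ry":0,"rz":0},{"dx":0.037,"dy":0.029,"dz":-0.2,"rx":0,"ry":0,"rz":0},{"dx":0.037,"dy":0.029,"dz":-0.272,"rx":0,"ry":0,"rz":0},{"dx":0.037,"dy":0.029,"dz":-0.272,"rx":0,"ry":0,"rz":0}]'
python3 -c "
from h import *
s=ctrl.get_state(); 
p=cam('wrist');print(cen(p,'flange'),cen(p,'wheel'));s=ctrl.get_state();print(s['position'],s['ft_force']);save(p,'w11')"
```

```text
clock: 18.15
position: [479.7, -270.8, 220.1]
tcp_rot: [-1.271, 1.113, -1.104]
ft_force: [-0.7, 0.3, 0.5]
gripper_width: 85.6
(0.87, np.float64(316.2), np.float64(255.5), np.int64(260), np.int64(372), np.int64(200), np.int64(312), 8551) (0.68, np.float64(315.1), np.float64(224.2), np.int64(254), np.int64(377), np.int64(182), np.int64(277), 3332)
[ 480.54942244 -272.19176074  223.01678533] [-0.13438115 -0.82462849  0.56919532]
```

View pics/w11.png

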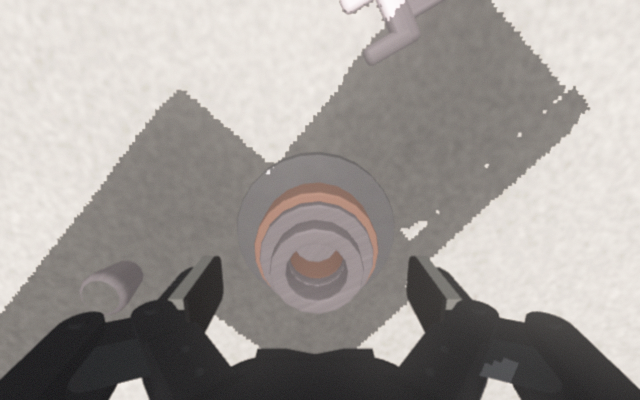

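```bash
python3 -m handwheel '[{"dx":0,"dy":0,"dz":-0.01,"rx":0,"ry":0,"rz":0},{"dx":0,"dy":0,"dz":-0.01,"rx":0,"ry":0,"rz":0}]'
python3 -m handwheel '[{"dx":0,"dy":0,"dz":0,"rx":0,"ry":0,"rz":0},{"dx":0,"dy":0,"dz":0,"rx":0,"ry":0,"rz":0},{"dx":0,"dy":0,"dz":0,"rx":0,"ry":0,"rz":0},{"dx":0,"dy":0,"dz":0,"rx":0,"ry":0,"rz":0},{"dx":0,"dy":0,"dz":0,"rx":0,"ry":0,"rz":0}]' -1 60
```

```text
clock: 18.5
position: [479.9, -272.6, 220.7]
tcp_rot: [-1.27, 1.108, -1.111]
ft_force: [-0.2, 0.4, -0.6]
gripper_width: 85.3
clock: 19.0
position: [479.4, -272.6, 220.8]
tcp_rot: [-1.27, 1.109, -1.11]
ft_force: [-0.4, 0.2, 6.4]
gripper_width: 41.1
```

```bash
python3 -m handwheel '[{"dx":0,"dy":0,"dz":0.04,"rx":0,"ry":0,"rz":0},{"dx":0,"dy":0,"dz":0.12,"rx":0,"ry":0,"rz":0},{"dx":0,"dy":0,"dz":0.22,"rx":0,"ry":0,"rz":0},{"dx":0,"dy":0,"dz":0.24,"rx":0,"ry":0,"rz":0}]'
python3 -m handwheel '[{"dx":0,"dy":0.12,"dz":0,"rx":0,"ry":0,"rz":0},{"dx":0,"dy":0.28,"dz":0,"rx":0,"ry":0,"rz":0},{"dx":0,"dy":0.44,"dz":0,"rx":0,"ry":0,"rz":0},{"dx":0,"dy":0.6,"dz":0,"rx":0,"ry":0,"rz":0},{"dx":0,"dy":0.76,"dz":0,"rx":0,"ry":0,"rz":0}]'
python3 -m handwheel '[{"dx":0,"dy":0.17,"dz":0,"rx":0,"ry":0,"rz":0},{"dx":0,"dy":0.34,"dz":0,"rx":0,"ry":0,"rz":0},{"dx":0,"dy":0.51,"dz":0,"rx":0,"ry":0,"rz":0},{"dx":-0.01,"dy":0.66,"dz":0,"rx":0,"ry":0,"rz":0},{"dx":-0.02,"dy":0.8,"dz":0,"rx":0,"ry":0,"rz":0}]'
python3 - <<'E'
from h import *
p=cam('wrist'); save(p,'w12')
s=ctrl.get_state(); print(s['position'],s['gripper_width'])
q=nets.spot_point(p,'plate');r=cen(p,'plate');print([x['point'] for x in q[:1]],r,r and atz(p,r[1:3],19))
E
```

```text
clock: 19.4
position: [480.3, -273.1, 282.7]
tcp_rot: [-1.269, 1.105, -1.114]
ft_force: [0.9, 0.0, -1.7]
gripper_width: 41.6
clock: 19.9
position: [478.9, -81.1, 279.4]
tcp_rot: [-1.27, 1.111, -1.109]
ft_force: [1.0, 0.1, -1.3]
gripper_width: 40.8
clock: 20.4
position: [473.9, 119.2, 279.5]
tcp_rot: [-1.271, 1.11, -1.109]
ft_force: [0.6, -0.2, -1.7]
gripper_width: 41.1
[473.58899336 123.02712195 279.57718526] 41.17351975591956
[[467.5, 309.0, 2.4]] (0.75, np.float64(65.1), np.float64(177.3), np.int64(0), np.int64(133), np.int64(109), np.int64(244), 15573) [474.86975781 306.82599055  19.        ]
```

```bash
python3 -m handwheel '[{"dx":0,"dy":0.18,"dz":0,"rx":0,"ry":0,"rz":0},{"dx":0,"dy":0.36,"dz":0,"rx":0,"ry":0,"rz":0},{"dx":-0.008,"dy":0.54,"dz":0,"rx":0,"ry":0,"rz":0},{"dx":-0.008,"dy":0.7,"dz":-0.04,"rx":0,"ry":0,"rz":0},{"dx":-0.008,"dy":0.74,"dz":-0.08,"rx":0,"ry":0,"rz":0}]'
python3 -m handwheel '[{"dx":0,"dy":0.0,"dz":0,"rx":0,"ry":0,"rz":0},{"dx":0,"dy":0,"dz":0,"rx":0,"ry":0,"rz":0}]'
python3 - <<'E'
from h import *
p=cam('wrist'); save(p,'w12')
s=ctrl.get_state(); print(s['position'],s['gripper_width'])
q=nets.spot_point(p,'plate');r=cen(p,'plate');print([x['point'] for x in q[:1]],r,r and atz(p,r[1:3],19))
E
```

```text
clock: 21.05
position: [473.4, 305.1, 259.8]
tcp_rot: [-1.267, 1.107, -1.108]
ft_force: [-0.1, -0.9, -1.2]
gripper_width: 41.1
clock: 21.25
position: [472.2, 300.9, 259.1]
tcp_rot: [-1.273, 1.111, -1.11]
ft_force: [0.3, -0.6, -2.2]
gripper_width: 41.3
[472.39177622 300.6988802  259.57842689] 41.33135036956069
[[468.4, 309.0, 3.7]] (0.93, np.float64(292.7), np.float64(198.0), np.int64(229), np.int64(373), np.int64(142), np.int64(277), 10294) [485.26011103 317.74311023  19.        ]
```

View pics/w12.png

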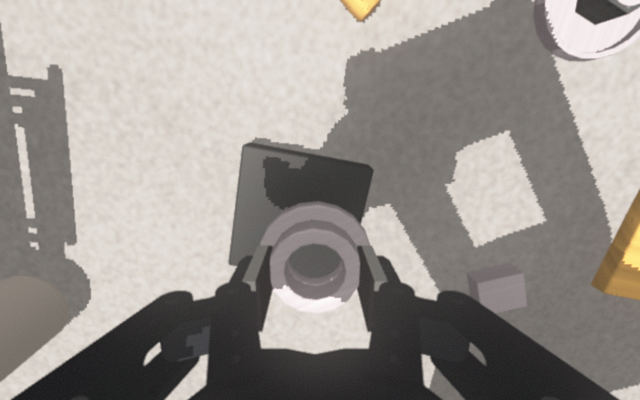

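Run:
```python
from h import *
p=cam('wrist'); print(ctrl.get_state()['position'])
A,B,C=[atz(p,q,20.)[:2] for q in((245,148),(371,169),(231,264))]
e=B-A; L=np.hypot(*e); f=C-A; f/=np.hypot(*f); print(A,B,C,L); print('centre',(A+B)/2+45*f)
```

```text
[472.74941153 300.97485057 260.36353791]
[516.23845884 353.38681058] [513.45590585 267.58736021] [430.00292221 357.6243521 ] 85.84455885050131
centre [469.90141393 312.69568254]
```

```bash
python3 -m handwheel '[{"dx":-0.01,"dy":0.045,"dz":0,"rx":0,"ry":0,"rz":0},{"dx":-0.01,"dy":0.045,"dz":-0.08,"rx":0,"ry":0,"rz":0},{"dx":-0.01,"dy":0.045,"dz":-0.16,"rx":0,"ry":0,"rz":0},{"dx":-0.01,"dy":0.045,"dz":-0.21,"rx":0,"ry":0,"rz":0},{"dx":-0.01,"dy":0.045,"dz":-0.21,"rx":0,"ry":0,"rz":0}]'
python3 -m handwheel '[{"dx":0,"dy":0.0,"dz":-0.008,"rx":0,"ry":0,"rz":0},{"dx":0,"dy":0,"dz":-0.016,"rx":0,"ry":0,"rz":0},{"dx":0,"dy":0,"dz":-0.016,"rx":0,"ry":0,"rz":0},{"dx":0,"dy":0,"dz":-0.016,"rx":0,"ry":0,"rz":0}]'
```

```text
clock: 21.95
position: [469.2, 313.5, 205.9]
tcp_rot: [-1.273, 1.111, -1.109]
ft_force: [-0.3, 0.9, -1.3]
gripper_width: 41.3
clock: 22.35
position: [470.2, 313.9, 204.0]
tcp_rot: [-1.269, 1.109, -1.11]
ft_force: [-0.9, 0.2, -1.8]
gripper_width: 40.9
```

```bash
python3 -m handwheel '[{"dx":0,"dy":0.0,"dz":-0.006,"rx":0,"ry":0,"rz":0},{"dx":0,"dy":0,"dz":-0.012,"rx":0,"ry":0,"rz":0},{"dx":0,"dy":0,"dz":-0.012,"rx":0,"ry":0,"rz":0}]'
python3 -m handwheel '[{"dx":0,"dy":0.0,"dz":-0.004,"rx":0,"ry":0,"rz":0},{"dx":0,"dy":0,"dz":-0.004,"rx":0,"ry":0,"rz":0}]'
```

```text
clock: 22.65
position: [470.1, 313.8, 201.8]
tcp_rot: [-1.269, 1.109, -1.11]
ft_force: [-1.9, 0.0, 7.8]
gripper_width: 41.0
clock: 22.85
position: [470.1, 313.8, 201.8]
tcp_rot: [-1.268, 1.109, -1.11]
ft_force: [-4.2, -2.2, 14.2]
gripper_width: 41.1
```

```bash
python3 -m handwheel '[{"dx":0,"dy":0,"dz":0.006,"rx":0,"ry":0,"rz":0},{"dx":0,"dy":0,"dz":0.006,"rx":0,"ry":0,"rz":0},{"dx":0,"dy":0,"dz":0.006,"rx":0,"ry":0,"rz":0}]' 0.6
python3 -m handwheel '[{"dx":0,"dy":0,"dz":0.1,"rx":0,"ry":0,"rz":0},{"dx":0,"dy":0,"dz":0.3,"rx":0,"ry":0,"rz":0},{"dx":0,"dy":0,"dz":0.4,"rx":0,"ry":0,"rz":0},{"dx":0,"dy":0,"dz":0.4,"rx":0,"ry":0,"rz":0}]' 1
python3 - <<'E'
from h import *
p=cam('wrist'); save(p,'w13')
s=ctrl.get_state(); print(s['position'],s['gripper_width'])
print(nets.spot_point(p,'flange')[:1],cen(p,'flange'),cen(p,'plate'), proj(p,[470,312.5,20]))
E
```

```text
clock: 23.15
position: [470.1, 313.8, 201.0]
tcp_rot: [-1.269, 1.109, -1.11]
ft_force: [0.5, -0.6, -0.3]
gripper_width: 68.3
clock: 23.55
position: [471.6, 314.7, 304.9]
tcp_rot: [-1.261, 1.106, -1.11]
ft_force: [0.4, 0.3, 0.4]
gripper_width: 85.7
[470.69843895 314.18122632 302.81552971] 85.4310595255506
[{'point': [471.5, 312.2, 18.8], 'score': 0.76}] (0.87, np.float64(316.5), np.float64(205.7), np.int64(283), np.int64(350), np.int64(174), np.int64(239), 2931) (0.78, np.float64(318.5), np.float64(200.8), np.int64(259), np.int64(380), np.int64(143), np.int64(261), 7980) [318.05402421 207.39805238]
```

View pics/w13.png

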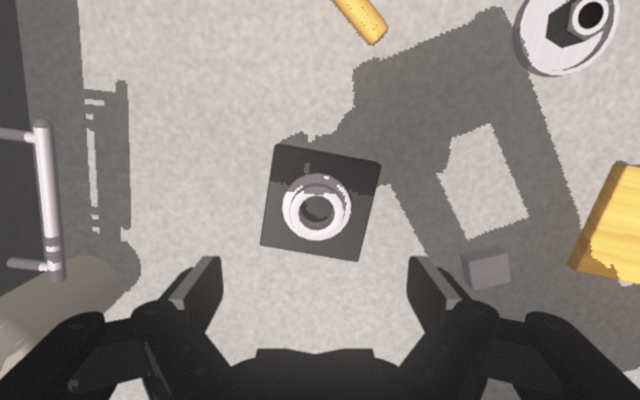

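```bash
python3 -m handwheel '[{"dx":0,"dy":-0.18,"dz":0,"rx":0,"ry":0,"rz":0},{"dx":0,"dy":-0.36,"dz":0,"rx":0,"ry":0,"rz":0},{"dx":0,"dy":-0.54,"dz":0,"rx":0,"ry":0,"rz":0},{"dx":0,"dy":-0.72,"dz":0,"rx":0,"ry":0,"rz":0},{"dx":0.02,"dy":-0.9,"dz":0,"rx":0,"ry":0,"rz":0}]'
python3 -m handwheel '[{"dx":0,"dy":-0.18,"dz":0,"rx":0,"ry":0,"rz":0},{"dx":0,"dy":-0.36,"dz":0,"rx":0,"ry":0,"rz":0},{"dx":0,"dy":-0.54,"dz":0,"rx":0,"ry":0,"rz":0},{"dx":0,"dy":-0.72,"dz":0,"rx":0,"ry":0,"rz":0},{"dx":0.02,"dy":-0.9,"dz":0,"rx":0,"ry":0,"rz":0}]'
python3 -m handwheel '[{"dx":0,"dy":-0.1,"dz":0,"rx":0,"ry":0,"rz":0},{"dx":0,"dy":-0.2,"dz":0,"rx":0,"ry":0,"rz":0}]'
```

```text
clock: 24.25
position: [473.4, 87.1, 299.2]
tcp_rot: [-1.274, 1.112, -1.107]
ft_force: [1.0, 0.0, 0.1]
gripper_width: 85.6
clock: 24.75
position: [478.5, -137.7, 299.1]
tcp_rot: [-1.271, 1.114, -1.106]
ft_force: [0.5, 1.0, -0.4]
gripper_width: 85.4
clock: 24.95
position: [479.2, -187.9, 299.1]
tcp_rot: [-1.27, 1.114, -1.108]
ft_force: [-0.2, -0.5, 0.3]
gripper_width: 85.2
```

```bash
python3 -m handwheel '[{"dx":0,"dy":-0.14,"dz":0,"rx":0,"ry":0,"rz":0},{"dx":0,"dy":-0.28,"dz":0,"rx":0,"ry":0,"rz":0},{"dx":0,"dy":-0.325,"dz":0,"rx":0,"ry":0,"rz":0},{"dx":0,"dy":-0.325,"dz":-0.1,"rx":0,"ry":0,"rz":0},{"dx":0,"dy":-0.325,"dz":-0.1,"rx":0,"ry":0,"rz":0}]'
python3 -m handwheel '[{"dx":0,"dy":0.0,"dz":0,"rx":0,"ry":0,"rz":0},{"dx":0,"dy":0,"dz":0,"rx":0,"ry":0,"rz":0}]'
python3 - <<'E'
from h import *
p=cam('wrist'); save(p,'w14')
s=ctrl.get_state(); print(s['position'],s['gripper_width'])
print(nets.spot_point(p,'wheel')[:1],cen(p,'wheel'),cen(p,'stand'), proj(p,[480.2,-273,39]))
E
```

```text
clock: 25.45
position: [478.2, -266.6, 272.3]
tcp_rot: [-1.27, 1.118, -1.103]
ft_force: [-1.3, 0.8, -0.6]
gripper_width: 85.2
clock: 25.65
position: [480.0, -266.8, 276.1]
tcp_rot: [-1.27, 1.109, -1.108]
ft_force: [1.1, 0.6, 0.3]
gripper_width: 85.4
[ 480.22521921 -266.92993257  276.4344742 ] 85.17240224487138
[{'point': [480.6, -271.9, 17.9], 'score': 0.78}] (0.81, np.float64(320.1), np.float64(216.3), np.int64(275), np.int64(366), np.int64(169), np.int64(262), 5776) (0.94, np.float64(318.4), np.float64(192.0), np.int64(259), np.int64(380), np.int64(146), np.int64(264), 5110) [323.75210928 221.62673728]
```

```bash
python3 -m handwheel '[{"dx":0,"dy":-0.018,"dz":0,"rx":0,"ry":0,"rz":0},{"dx":0,"dy":-0.018,"dz":-0.12,"rx":0,"ry":0,"rz":0},{"dx":0,"dy":-0.018,"dz":-0.24,"rx":0,"ry":0,"rz":0},{"dx":0,"dy":-0.018,"dz":-0.33,"rx":0,"ry":0,"rz":0},{"dx":0,"dy":-0.018,"dz":-0.33,"rx":0,"ry":0,"rz":0}]'
python3 -m handwheel '[{"dx":0,"dy":0.0,"dz":0,"rx":0,"ry":0,"rz":0},{"dx":0,"dy":0,"dz":0,"rx":0,"ry":0,"rz":0}]'
python3 - <<'E'
from h import *
p=cam('wrist'); save(p,'w15')
s=ctrl.get_state(); print(s['position'],s['ft_force'])
print(cen(p,'wheel'),cen(p,'stand'))
E
```

```text
clock: 26.35
position: [478.8, -271.5, 191.0]
tcp_rot: [-1.271, 1.115, -1.105]
ft_force: [-1.1, 1.1, -0.2]
gripper_width: 85.5
clock: 26.55
position: [480.7, -272.6, 194.7]
tcp_rot: [-1.27, 1.107, -1.112]
ft_force: [0.1, 0.0, 0.8]
gripper_width: 85.4
[ 480.67359521 -272.55322242  194.90958858] [-0.08496121 -0.00487727  0.99346128]
(0.83, np.float64(309.8), np.float64(269.4), np.int64(238), np.int64(382), np.int64(196), np.int64(340), 14306) (0.68, np.float64(309.6), np.float64(220.0), np.int64(220), np.int64(399), np.int64(161), np.int64(304), 10317)
```

```bash
python3 -m handwheel '[{"dx":0,"dy":0.008,"dz":-0.027,"rx":0,"ry":0,"rz":0},{"dx":0,"dy":0.008,"dz":-0.027,"rx":0,"ry":0,"rz":0},{"dx":0,"dy":0.008,"dz":-0.027,"rx":0,"ry":0,"rz":0}]'
python3 -m handwheel '[{"dx":0,"dy":0,"dz":0,"rx":0,"ry":0,"rz":0},{"dx":0,"dy":0,"dz":0,"rx":0,"ry":0,"rz":0},{"dx":0,"dy":0,"dz":0,"rx":0,"ry":0,"rz":0},{"dx":0,"dy":0,"dz":0,"rx":0,"ry":0,"rz":0},{"dx":0,"dy":0,"dz":0,"rx":0,"ry":0,"rz":0}]' -1 50
```

```text
clock: 27.0
position: [479.8, -269.8, 186.5]
tcp_rot: [-1.27, 1.11, -1.109]
ft_force: [-0.6, -0.2, -0.1]
gripper_width: 85.2
clock: 27.5
position: [480.0, -270.1, 187.4]
tcp_rot: [-1.27, 1.109, -1.11]
ft_force: [-1.0, 0.4, 5.6]
gripper_width: 64.4
```

```bash
python3 -m handwheel '[{"dx":0,"dy":0,"dz":0.04,"rx":0,"ry":0,"rz":0},{"dx":0,"dy":0,"dz":0.1,"rx":0,"ry":0,"rz":0},{"dx":0,"dy":0,"dz":0.2,"rx":0,"ry":0,"rz":0},{"dx":0,"dy":0,"dz":0.28,"rx":0,"ry":0,"rz":0},{"dx":0,"dy":0,"dz":0.28,"rx":0,"ry":0,"rz":0}]'
python3 -m handwheel '[{"dx":0,"dy":0.1,"dz":0,"rx":0,"ry":0,"rz":0},{"dx":0,"dy":0.24,"dz":0,"rx":0,"ry":0,"rz":0},{"dx":0.01,"dy":0.4,"dz":0,"rx":0,"ry":0,"rz":0},{"dx":0.02,"dy":0.54,"dz":0,"rx":0,"ry":0,"rz":0},{"dx":0.02,"dy":0.68,"dz":0,"rx":0,"ry":0,"rz":0}]'
python3 -m handwheel '[{"dx":0,"dy":0.14,"dz":0,"rx":0,"ry":0,"rz":0},{"dx":0,"dy":0.28,"dz":0,"rx":0,"ry":0,"rz":0},{"dx":0,"dy":0.36,"dz":0,"rx":0,"ry":0,"rz":0},{"dx":0,"dy":0.36,"dz":0,"rx":0,"ry":0,"rz":0}]'
python3 - <<'E'
from h import *
p=cam('wrist'); save(p,'w16')
s=ctrl.get_state(); print(s['position'],s['gripper_width'])
q=nets.spot_point(p,'rest');r=cen(p,'rest');print([x['point'] for x in q[:1]],r,r and atz(p,r[1:3],14))
E
```

```text
clock: 28.0
position: [481.0, -270.7, 259.6]
tcp_rot: [-1.269, 1.104, -1.114]
ft_force: [1.2, -0.1, -1.4]
gripper_width: 64.1
clock: 28.5
position: [484.6, -98.6, 255.8]
tcp_rot: [-1.27, 1.111, -1.109]
ft_force: [0.7, 0.4, -2.2]
gripper_width: 64.0
clock: 28.9
position: [484.0, -7.7, 255.8]
tcp_rot: [-1.272, 1.109, -1.105]
ft_force: [-0.2, 0.2, -2.4]
gripper_width: 63.9
[484.38697561  -8.87537523 255.92792257] 64.2168614342813
[[480.9, 16.8, -0.6]] (0.72, np.float64(274.7), np.float64(189.7), np.int64(204), np.int64(365), np.int64(125), np.int64(282), 13385) [500.79351754  23.14661077  14.        ]
```

View pics/w16.png

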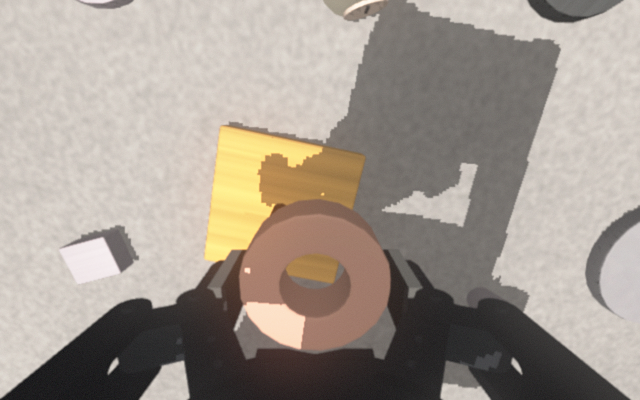

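Run:
```python
from h import *
p=cam('wrist'); print(ctrl.get_state()['position'])
A,B,C=[atz(p,q,14.)[:2] for q in((221,126),(364,154.5),(206,262))]
e=B-A; L=np.hypot(*e); f=C-A; M=np.hypot(*f);f/=M; print(A,B,C,L,M); print('centre',(A+B)/2+50*f)
print(atz(p,(278,208),25), proj(p,[486,16.5,14]), proj(p,[486,16.5,30]))
```

```text
[484.94491134 -10.66940636 256.32326195]
[539.99849659  59.50588121] [534.32793136 -37.27871635] [439.91828796  65.45453995] 96.95057315939664 100.25684365351744
centre [487.25130523  14.08029199]
[492.33264367  15.66661065  25.        ] [277.65893977 211.92426471] [274.92700937 219.0391625 ]
```

```bash
python3 -m handwheel '[{"dx":0.009,"dy":0.1,"dz":0,"rx":0,"ry":0,"rz":0},{"dx":0.009,"dy":0.1,"dz":-0.06,"rx":0,"ry":0,"rz":0},{"dx":0.009,"dy":0.1,"dz":-0.12,"rx":0,"ry":0,"rz":0},{"dx":0.009,"dy":0.1,"dz":-0.18,"rx":0,"ry":0,"rz":0},{"dx":0.009,"dy":0.1,"dz":-0.18,"rx":0,"ry":0,"rz":0}]'
python3 -m handwheel '[{"dx":0,"dy":0.0,"dz":0,"rx":0,"ry":0,"rz":0},{"dx":0,"dy":0,"dz":0,"rx":0,"ry":0,"rz":0}]'
python3 - <<'E'
from h import *
p=cam('wrist'); save(p,'w17'); t=cam('top');save(t,'t17')
s=ctrl.get_state(); print(s['position'],s['ft_force'])
A=cv2.resize(cv2.imread('pics/w17.png')[110:360,170:460],None,fx=1.6,fy=1.6,interpolation=cv2.INTER_CUBIC)
B=cv2.resize(cv2.imread('pics/t17.png')[190:250,290:360],(466,400),interpolation=cv2.INTER_CUBIC)[:400,:330]
cv2.imwrite('pics/c17.png',np.hstack([A,B])); print(A.shape,B.shape)
z=s['position'][2]-173.5+25
print([proj(p,[x,y,h]) for x,y,h in((487,15,30),(487,15,14),(487,15,z))])
E
```

```text
clock: 29.6
position: [486.5, 13.9, 210.1]
tcp_rot: [-1.272, 1.114, -1.109]
ft_force: [-0.8, 1.1, -2.2]
gripper_width: 64.5
clock: 29.8
position: [487.7, 14.4, 212.3]
tcp_rot: [-1.269, 1.109, -1.111]
ft_force: [0.2, -0.7, -1.1]
gripper_width: 64.3
[487.65061327  14.65275928 212.41755335] [ 0.11466382 -1.1158711  -1.41585393]
(400, 464, 3) (400, 330, 3)
[array([313.50842252, 255.47986593]), array([313.57170124, 243.71657668]), array([313.32546115, 289.46185678])]
```

View pics/c17.png

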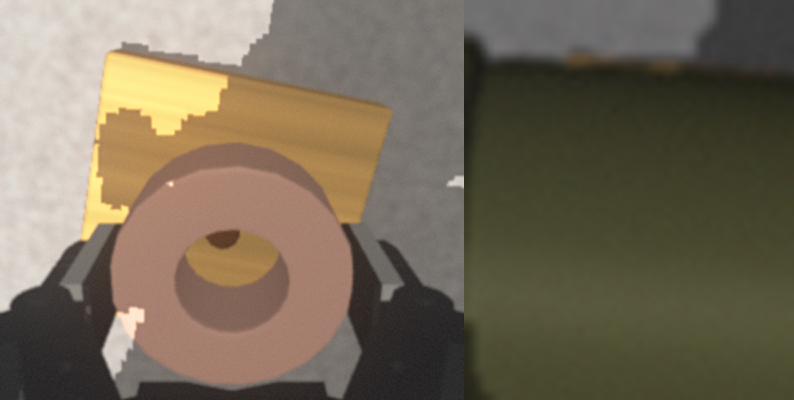

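```bash
python3 -m handwheel '[{"dx":0,"dy":0.01,"dz":-0.01,"rx":0,"ry":0,"rz":0},{"dx":0,"dy":0.01,"dz":-0.03,"rx":0,"ry":0,"rz":0},{"dx":0,"dy":0.01,"dz":-0.05,"rx":0,"ry":0,"rz":0},{"dx":0,"dy":0.01,"dz":-0.07,"rx":0,"ry":0,"rz":0},{"dx":0,"dy":0.01,"dz":-0.08,"rx":0,"ry":0,"rz":0}]'
python3 -m handwheel '[{"dx":0,"dy":0.0,"dz":0,"rx":0,"ry":0,"rz":0},{"dx":0,"dy":0,"dz":-0.004,"rx":0,"ry":0,"rz":0},{"dx":0,"dy":0,"dz":-0.008,"rx":0,"ry":0,"rz":0},{"dx":0,"dy":0,"dz":-0.008,"rx":0,"ry":0,"rz":0}]'
```

```text
clock: 30.4
position: [486.9, 17.6, 190.9]
tcp_rot: [-1.271, 1.11, -1.109]
ft_force: [0.0, 0.3, -2.7]
gripper_width: 64.0
clock: 30.8
position: [487.2, 17.5, 189.7]
tcp_rot: [-1.27, 1.109, -1.109]
ft_force: [-0.1, 0.4, -2.3]
gripper_width: 64.2
```

```bash
python3 -m handwheel '[{"dx":0,"dy":0,"dz":-0.004,"rx":0,"ry":0,"rz":0},{"dx":0,"dy":0,"dz":-0.008,"rx":0,"ry":0,"rz":0},{"dx":0,"dy":0,"dz":-0.008,"rx":0,"ry":0,"rz":0}]'
python3 -m handwheel '[{"dx":0,"dy":0,"dz":-0.004,"rx":0,"ry":0,"rz":0},{"dx":0,"dy":0,"dz":-0.004,"rx":0,"ry":0,"rz":0}]'
```

```text
clock: 31.1
position: [487.2, 17.5, 187.6]
tcp_rot: [-1.27, 1.11, -1.109]
ft_force: [0.7, 0.4, -2.0]
gripper_width: 64.1
clock: 31.3
position: [487.2, 17.5, 187.4]
tcp_rot: [-1.27, 1.109, -1.11]
ft_force: [-1.4, 0.9, 4.6]
gripper_width: 64.3
```

Touching at 187.4. A touch more, then release and retreat.

```bash
python3 -m handwheel '[{"dx":0,"dy":0,"dz":-0.003,"rx":0,"ry":0,"rz":0},{"dx":0,"dy":0,"dz":-0.003,"rx":0,"ry":0,"rz":0}]'
python3 -m handwheel '[{"dx":0,"dy":0,"dz":0,"rx":0,"ry":0,"rz":0},{"dx":0,"dy":0,"dz":0,"rx":0,"ry":0,"rz":0},{"dx":0,"dy":0,"dz":0,"rx":0,"ry":0,"rz":0}]' 1
python3 -m handwheel '[{"dx":0,"dy":0,"dz":0.03,"rx":0,"ry":0,"rz":0},{"dx":0,"dy":0,"dz":0.1,"rx":0,"ry":0,"rz":0},{"dx":0,"dy":0,"dz":0.26,"rx":0,"ry":0,"rz":0},{"dx":0,"dy":0,"dz":0.42,"rx":0,"ry":0,"rz":0},{"dx":0,"dy":0,"dz":0.5,"rx":0,"ry":0,"rz":0}]'
python3 -m handwheel '[{"dx":0,"dy":0,"dz":0,"rx":0,"ry":0,"rz":0},{"dx":0,"dy":0,"dz":0,"rx":0,"ry":0,"rz":0}]'
python3 - <<'E'
from h import *
s=ctrl.get_state(); print(s['position'],s['ft_force'],s['clock'])
p=cam('wrist'); save(p,'w18')
for n in('wheel','rest'): print(n,[(x['point'],x['score']) for x in nets.spot_point(p,n)[:1]],cen(p,n))
print(proj(p,[487.2,17.5,39]))
q=cam('side')
for c,p in(('w',p),('side',q)):
  for n in('nut','dish','spacer','peg','flange','plate','wheel','rest','setter'): print(c,n,[(x['point'],x['score']) for x in nets.spot_point(p,n)[:1]])
E
```

```text
clock: 31.5
position: [487.1, 17.5, 187.3]
tcp_rot: [-1.269, 1.109, -1.11]
ft_force: [-3.3, -0.3, 12.3]
gripper_width: 64.0
clock: 31.8
position: [487.3, 17.5, 186.0]
tcp_rot: [-1.27, 1.109, -1.11]
ft_force: [0.4, 0.3, 0.1]
gripper_width: 85.4
clock: 32.3
position: [488.0, 17.5, 314.4]
tcp_rot: [-1.267, 1.106, -1.112]
ft_force: [0.1, 0.2, 0.1]
gripper_width: 85.3
clock: 32.5
position: [487.0, 17.5, 311.4]
tcp_rot: [-1.269, 1.109, -1.11]
ft_force: [0.0, 1.6, -0.3]
gripper_width: 85.5
[487.0328152   17.50420047 311.41093554] [ 0.02316563  1.58957188 -0.32146965] 32.5
wheel [([487.3, 20.8, 14.6], 0.67)] (0.6, np.float64(314.4), np.float64(202.8), np.int64(275), np.int64(354), np.int64(162), np.int64(242), 4346)
rest [([483.1, 14.3, 1.9], 0.56)] (0.91, np.float64(314.9), np.float64(191.2), np.int64(252), np.int64(382), np.int64(132), np.int64(259), 7818)
[314.68881417 207.01620621]
w nut []
w dish []
w spacer []
w peg [([663.6, -146.4, -0.5], 0.56)]
w flange []
w plate []
w wheel [([487.3, 20.8, 14.6], 0.67)]
w rest [([483.1, 14.3, 1.9], 0.56)]
w setter [([637.9, -9.3, 1.3], 0.78)]
side nut [([636.7, 144.4, 8.5], 0.51)]
side dish [([629.4, 147.9, -0.5], 0.89)]
side spacer []
side peg [([666.4, -141.2, 2.1], 0.64)]
side flange []
side plate []
side wheel [([483.7, 19.5, 13.5], 0.69)]
side rest [([487.3, 24.6, 1.1], 0.98)]
side setter [([639.0, -6.3, -1.6], 0.84)]
```

Contact appeared at the expected height, the wheel is flat (z≈14) and concentric with the rest, and the setter is unmoved, so I'm handing in.

```bash
python3 -c "
from h import *
print(ticket.finish_job())"
```

```text
the job is handed in; nothing more can be done
None
```

I took the pack apart in order and handed the job in at about 33 s on the robot clock. All four pieces look correctly placed, but the job gave no verdict.

| Piece | Place | Last check |
|---|---|---|
| Nut | Dish | Seen in the dish in the wrist picture. The network's last fix was within 8 mm of the dish centre. |
| Spacer | Over the pin | Touched the foot at the expected height and looked concentric with it in the wrist picture. |
| Flange | Inspection plate, hub up | The network put it within about 2 mm of the plate centre, at z ≈ 19 mm. |
| Wheel | Over the dowel | Lowered in millimetre steps until it touched at the expected height (5 N, then 12 N), then released. Its region centre was in line with the rest's, and the network put it at z ≈ 14 mm. |

- **Setter:** its last reported position was within about 4 mm of where it started, which is the network's own accuracy.
- **Not checked by eye:** the viewer's limit of 16 pictures was reached, so I could not view the final picture of the wheel. Its placing rests on the touch height, the wrist force and the network fixes.
- **Disagreements:** the network's fixes for the wheel and the rest differed by up to 7 mm in y, and by about the same in x for the nut and dish. The last side picture did not report the spacer, flange or plate, so those rest on the earlier wrist pictures.

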